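# Stand the fallen bottles up in their lane and fit the end stop

### The arm

A 6-joint arm with a two-finger parallel gripper is mounted at the origin on a cart in front of the work surface, level with it; the furniture and walls round the work are solid. World frame = base frame: x ahead of the robot, y to its left, z up, the work surface at z = 0. Lengths are in mm, angles in rad, forces in N, time in s.
With the tool pointing down it reaches from about 250 to 850 mm from the base axis. Payload 12.5 kg.
Tool frame: the origin (TCP) lies on the centre line of the jaws, within the pads' length; the fingertips stand 17 mm ahead of it and the grasp point (between the pads) lies 2 mm behind it; z points along the fingers, y is the line along which they close (so a half turn about z gives the same grasp; the last joint's range is limited). The gripper opens to 93 mm and grips with 3 to 60 N. Pads are 15 mm wide; open, the fingers measure 128 mm over their backs; the gripper's body (75 mm by 188 mm) begins 65 mm behind the grasp point.
Start: joints at [1.085, 0.351, 1.652, -0, 1.139, -0.085], TCP at [214.553, 506.41, 235.633] pointing down, gripper open.
Joint ranges: [-2.75, 2.75], [-0.79, 2.1], [0.01, 2.65], [-1.57, 4.71], [0.07, 3.14], [-2.87, 2.87]. Speed limits (rad/s): [2.22, 2.22, 2.79, 3.14, 3.14, 3.14].

### API

Orientations are given as a unit quaternion [w, x, y, z].
In Python, from cell import monitor, eyes, ticket, spot_in, masks_of gives the robot as it stands. The module is installed in compiled form; this text tells all that it offers.
- The arm moves only by the tool step_arm, never from a script. Its argument "plan" is one flat list of numbers, 5 for each row, row after row: the shift along the tool's x, y, z as a fraction of full scale, then the turn about the tool's z as a fraction of full scale, then the closure, from 0 (fully open) to 1 (shut). A call has 1 to 10 rows; each row shifts and turns the commanded pose from where the row before left it, along the tool's axes as they then stand; what a row does not reach is not made up. Full scale, the value 1, is 30 mm for a shift and 4 degrees for a turn. A row lasts 1/8 s, in which the tool goes at most 62.5 mm and 10.7 degrees, less where a joint would pass 70% of its speed; a pose out of reach is approached as far as the arm can. A call with a number of a shift or a turn outside -1 to 1 is refused whole. A call with a gripper value outside its range is refused whole. The fingers move at their own pace and stop on an object; "newtons" is the grip in N (left out, the last holds). Time passes only in rows, so rows that do not move let the fingers close. It gives the time, the measured TCP pose, the force, the opening and the grip force at its end, in the units of the state.
- monitor.read_state(): the state, without advancing time (a new reading comes with each control period).
- eyes.grab_frame(name): name is "scene" or "top" or "wrist"; returns a dict with "frame" (400x640x3 uint8, blue, green, red), "depth" (400x640 float32, mm along the optical axis (not along the pixel's ray), 0 where there is no reading), "intrinsics" (3x3 intrinsics, pixels), "R" (3x3) and "t" (3): a world point X has camera coordinates R X + t. Camera axes: x right, y down, z forward; pixel columns grow to the right and rows downward; lengths in mm; the calibration is good to about 2 mm. The wrist camera is an equidistant fisheye: a pixel r from the principal point sees the ray r / f radians off the axis. A picture is of the moment at which its call begins.
- ticket.hand_in(): hands the job in; it is judged then, once.
Trained networks look in the newest picture that a camera, given by its name, has taken for a name from the list of things; names that differ only in an ending like _2 or _b are one class to them, and where a whole thing is asked for, a point or a joint stands for the part that bears it (a point fixed in the world has none). Each returns a list of dicts, best first, with "conf" (0 to 1); they miss things now and then, are a little off and sometimes report something else, mostly with a low value. They report only what shows in the picture. A call takes as long as a camera call.
- spot_in(camera, query): "box" ([left, top, right, bottom] in pixels, round what is visible of it).
- masks_of(camera, query): "pixels" (400x640 bool, what is visible of it) and "box" ([left, top, right, bottom] in pixels, round what is visible of it).
The state is a dict: "clock": time; "qpos": joint angles; "qd": joint speeds; "joint_torque": joint torques, N m; "position": TCP position; "tool_rot": TCP orientation; "force": force on the tool from outside, world axes, zero at the start; "wrist_torque": the same for the moment, N m; "grip_width": finger opening in mm; "grasp_force": force on a finger pad.
Only numpy, scipy, OpenCV 4.12 (cv2) and the standard library are available. Lean on these libraries where they do the work, as an engineer would, in place of code of your own. Each camera call takes 0.05 s, during which the arm holds its last target. There are 200 camera calls.

### The job

Some of the blue bottles in the bottle lane have toppled over: stand every one of them upright again, wholly on the lane's blue stripe, among the two small jars, which must stand wholly on the stripe as well. Once they all stand, lift the red end stop up and off its hook and stand it on its foot on the yellow patch at the left end of the lane, its plate square across the lane, and let go. Leave the tape measure alone.

Things in the scene. Friction and masses are not known exactly. Their poses are not given: they have to be found in the camera images.
- lane: bottle lane, fixed: plywood board 200 (its x) by 650 (its y) by 6 mm on the bench. Origin: centre of its underside; x away from the robot, y left along the lane, z up. A rail 12 mm thick, 40 mm high runs along the far edge (x 88 to 100 mm); a cheek 30 mm high closes the right end (y below -313 mm); a lip 26 mm high runs along front and left end (x below -92, y above 317 mm)
- lane_stripe (a point): on the board's top, on the centre line of the blue stripe painted along the lane, at the lane's middle (lane x = 39, y = 0, z = 6 mm). The stripe is 98 mm wide (x), reaching right up to the far rail, and runs from y = -312 to 222 mm in the lane's frame. Axes as the lane's
- lane_patch (a point): centre, on the board's top, of the yellow patch at the lane's left end (lane x = -6, y = 270, z = 6 mm); the patch is 180 mm in x by 90 mm in y. Axes as the lane's
- bottle_a: round blue bottle, black cap, 120 mm tall, 0.14-0.26 kg: body 60 mm wide up to 75 mm above its base, then a shoulder; cap 30 mm wide over the top 28 mm. Origin: centre of its base; z from base to cap. It starts lying on its side on the lane board, cap roughly towards the robot; it rolls a little if pushed. May be absent (two or three such bottles are there)
- bottle_b: round blue bottle, black cap, 120 mm tall, 0.14-0.26 kg: body 60 mm wide up to 75 mm above its base, then a shoulder; cap 30 mm wide over the top 28 mm. Origin: centre of its base; z from base to cap. It starts lying on its side on the lane board, cap roughly towards the robot; it rolls a little if pushed. May be absent (two or three such bottles are there)
- bottle_c: round blue bottle, black cap, 120 mm tall, 0.14-0.26 kg: body 60 mm wide up to 75 mm above its base, then a shoulder; cap 30 mm wide over the top 28 mm. Origin: centre of its base; z from base to cap. It starts lying on its side on the lane board, cap roughly towards the robot; it rolls a little if pushed. May be absent (two or three such bottles are there)
- jar_a: one of two small round grey jars with a blue lid, 36 mm across, 38 mm tall, standing on the blue stripe between the bottles' places from the start; it may get knocked off its place. Origin: centre of its base, z up
- jar_b: one of two small round grey jars with a blue lid, 36 mm across, 38 mm tall, standing on the blue stripe between the bottles' places from the start; it may get knocked off its place. Origin: centre of its base, z up
- end_stop: red end stop, 0.15 kg: foot 56 (its x) by 140 (its y) by 10 mm; upright plate 10 mm thick (x) on its middle, 160 mm wide (y) above z = 40 mm, top edge at z = 95 mm; on the edge's middle an 8 mm wire bail, y = -28 to 28 mm, inside top at z = 146 mm. Origin: centre of the foot's underside, z up. It hangs upright by the bail; the edge is free to grasp either side of the bail
- hook_stand: steel hook stand, fixed: round base 100 mm across, 12 mm thick; post 16 mm thick, 210 mm tall; at 190 mm a level 8 mm wire from the post along the stand's -x (towards the robot), bending up at x = -58 mm. Origin: centre of the base's underside. The end stop hangs on the wire about 45 mm in front of the post, plate across the wire
- hook_stand_tip (a point): the top of the hook's upturned tip, 22 mm above the centre line of the level wire, 74 mm in front of the post
- tape_measure: a yellow tape measure, 36x88x66 mm, a bystander left of the lane; leave it alone. Origin: centre of its underside

How it is judged:
By the outcome, as a careful person would: the job done as asked, in the order asked, and still so for the second after the job is handed in, with the robot touching nothing.
Of bottle_a, bottle_b, bottle_c only 2 to 3 are there at a start; the rules pass over those that are not, and their reading is None.
At some moment in a run one of jar_a, jar_b may be knocked a few centimetres aside while the robot is not near it.
It also fails if it takes over 210 s, if anything falls off the work surface, if the arm or the gripper's body presses on something with over 40 N, if the wrist force passes 120 N, or if a joint passes its speed limit or range.

## Working session

There is one attempt and no reset: what is moved stays moved. The work goes in short steps, Python scripts to look and compute and a tool call to move; the robot and the scene stay as the last step left them, time stands still between calls to the robot, and variables do not carry over. Pictures are saved under pics/ and viewed, at most 14 in all, crops included, and the job is handed in when it is done.

Besides the shell and the picture viewer there is one more tool, called after "Call:" as name(argument=value, ...) on one line, values as JSON. step_arm: Moves the arm, as the interface text tells. Shift numbers are shares of 30 mm and turn numbers shares of 4 degrees, none past 1 either way. Its arguments: {"type":"object","properties":{"plan":{"type":"array","items":{"type":"number","minimum":-1,"maximum":1}},"newtons":{"type":"number"}},"required":["plan"]}

```bash
mkdir -p pics; cat > h.py <<'E'
import numpy as np,cv2
from cell import monitor,eyes,ticket,spot_in,masks_of
def grab(n):
    f=eyes.grab_frame(n); return f
def cloud(f):
    d=f['depth'];K=np.array(f['intrinsics']);v,u=np.mgrid[:400,:640]
    X=np.stack([(u-K[0,2])/K[0,0]*d,(v-K[1,2])/K[1,1]*d,d],-1)
    W=(X-np.array(f['t']))@np.array(f['R'])
    W[d<=0]=np.nan
    return W
E
python3 - <<'E'
from h import *
s=monitor.read_state();print({k:np.round(v,3) for k,v in s.items()})
for c in ['scene','top']:
    f=grab(c);cv2.imwrite(f'pics/{c}0.png',f['frame']);W=cloud(f)
    print(c,np.array(f['R']).round(2).tolist(),np.array(f['t']).round())
    for q in ['lane','bottle_a','jar_a','end_stop','hook_stand','tape_measure']:
        for m in masks_of(c,q):
            P=W[m['pixels']];P=P[~np.isnan(P[:,0])]
            if len(P): print(q,round(m['conf'],2),np.round(m['box']),np.median(P,0).round(),np.percentile(P,2,0).round(),np.percentile(P,98,0).round())
E
```

```text
{'clock': np.float64(0.0), 'qpos': array([ 1.085,  0.351,  1.652,  0.   ,  1.139, -0.085]), 'qd': array([ 0.   ,  0.   , -0.001, -0.001, -0.   , -0.   ]), 'joint_torque': array([-1.0000e-03, -4.9731e+01, -2.8526e+01,  7.0000e-02,  2.6000e-02,
       -0.0000e+00]), 'position': array([214.39 , 506.131, 235.095]), 'tool_rot': array([-0.   ,  0.199,  0.98 , -0.001]), 'force': array([-0.654, -1.061, -0.662]), 'wrist_torque': array([ 0.032,  0.043, -0.029]), 'grasp_force': np.float64(0.0), 'grip_width': np.float64(92.622)}
scene [[0.77, -0.64, 0.02], [-0.45, -0.56, -0.69], [0.45, 0.52, -0.72]] [-297.  375.  999.]
lane 0.68 [241. 150. 433. 305.] [510.  78.   8.] [ 407. -194.    2.] [614. 445.  41.]
bottle_a 0.94 [363. 244. 394. 282.] [ 503. -112.   51.] [ 440. -134.    5.] [558. -58.  67.]
bottle_a 0.86 [282. 170. 316. 199.] [510. 269.  51.] [447. 253.  25.] [562. 297.  67.]
jar_a 0.65 [361. 229. 374. 244.] [549. -14.  42.] [539. -27.  10.] [569.   4.  48.]
jar_a 0.41 [318. 194. 328. 210.] [536. 172.  40.] [525. 162.  10.] [557. 194.  47.]
end_stop 0.86 [389. 284. 450. 354.] [ 426. -309.   
[... 523 characters left out ...]
9. 375. 215.] [ 508. -103.   58.] [ 446. -128.   35.] [552. -80.  69.]
bottle_a 0.62 [262. 212. 279. 236.] [520. 281.  59.] [490. 253.  36.] [561. 306.  71.]
jar_a 0.66 [220. 172. 394. 242.] [560. 104.   9.] [ 430. -191.   -1.] [615. 437.  45.]
jar_a 0.56 [289. 208. 298. 218.] [538. 177.  39.] [524. 155.   1.] [582. 194.  51.]
jar_a 0.51 [332. 193. 344. 205.] [551.  -7.  41.] [539. -21.  11.] [571.   6.  51.]
end_stop 0.68 [402. 183. 443. 212.] [ 428. -301.   93.] [ 405. -376.   50.] [ 443. -230.  187.]
hook_stand 0.49 [404. 167. 429. 191.] [ 475. -306.  157.] [ 455. -348.    6.] [ 522. -293.  212.]
tape_measure 0.53 [222. 172. 396. 241.] [560. 104.   9.] [ 427. -192.   -1.] [620. 437.  47.]
```

```bash
python3 - <<'E'
import cv2
a=cv2.imread('pics/scene0.png')[120:370,210:480];cv2.imwrite('pics/s0c.png',cv2.resize(a,None,fx=2.4,fy=2.4,interpolation=cv2.INTER_CUBIC))
b=cv2.imread('pics/top0.png')[150:260,200:460];cv2.imwrite('pics/t0c.png',cv2.resize(b,None,fx=3,fy=3,interpolation=cv2.INTER_CUBIC))
E
```

```text
(no output)
```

View pics/s0c.png

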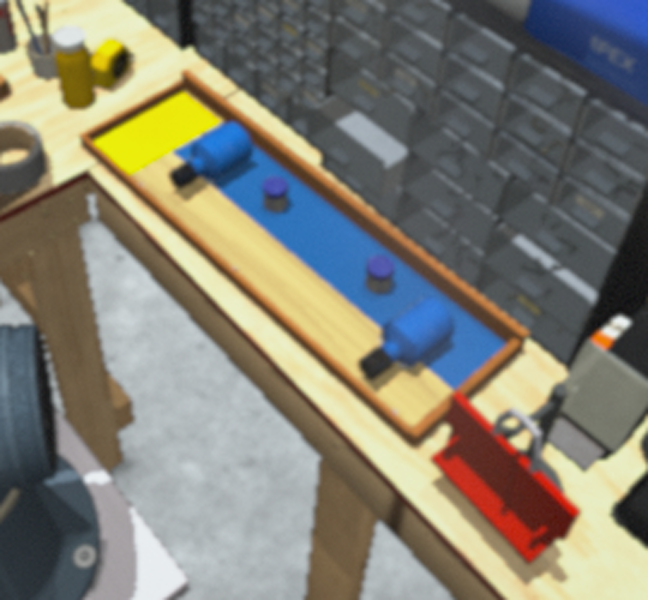

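View pics/t0c.png

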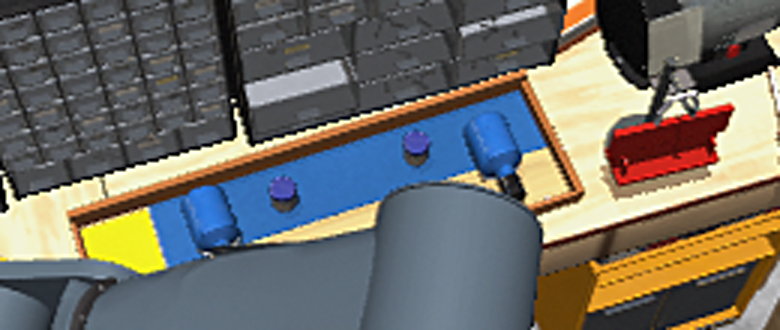

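The scene shows two lying bottles (crop px ~(225,150) and (420,330)), with caps toward the robot, and two jars standing on the stripe at about (275,192) and (378,273). The red stop hangs at about (505,475). Next I'll fit the lane and bottle axes.

```bash
cat >> h.py <<'E'
def pts(c,q,W,minconf=.35):
    r=[]
    for m in masks_of(c,q):
        k=cv2.erode(m['pixels'].astype('uint8'),np.ones((2,2)))>0
        P=W[k];P=P[~np.isnan(P[:,0])]
        if len(P) and m['conf']>minconf: r.append((m['conf'],P))
    return r
E
python3 - <<'E'
from h import *
for c in ['scene','top']:
    f=grab(c);W=cloud(f);hsv=cv2.cvtColor(f['frame'],cv2.COLOR_BGR2HSV)
    ok=~np.isnan(W[...,0])
    ws=(W[...,0]>380)&(W[...,0]<640)&(W[...,1]>-260)&(W[...,1]<470)
    def rect(n,m):
        P=W[m&ws&ok]
        r=cv2.minAreaRect(P[:,:2].astype('float32'));print(c,n,len(P),np.round(r[0],1),np.round(r[1],1),round(r[2],2),np.median(P[:,2]).round(1))
    H,S,V=hsv[...,0],hsv[...,1],hsv[...,2]
    z=W[...,2]
    rect('stripe',(H>100)&(H<118)&(S>150)&(z<14))
    rect('yellow',(H>26)&(H<34)&(S>200)&(V>150)&(z<14))
    rect('rail',(z>40)&(z<52)&(W[...,0]>590)&(H<25))
    L=pts(c,'lane',W)[0][1]; 
    rail=L[(L[:,2]>38)&(L[:,0]>585)]
    print('railfit',np.polyfit(rail[:,1],rail[:,0],1),len(rail),np.percentile(rail[:,1],[0,100]))
    for cf,P in pts(c,'bottle_a',W):
        # body top line : per-x-slice highest
        Q=P[P[:,2]>45];print('bottle',round(cf,2),len(P),'topmean',Q.mean(0).round(1),'linefit dy/dx',np.polyfit(Q[:,0],Q[:,1],1).round(3),'x',np.percentile(P[:,0],[0,2,98,100]).round(),'all',np.polyfit(P[:,0],P[:,1],1).round(3))
        for a,b in [(435,465),(465,480),(480,500),(500,520),(520,540),(540,570)]:
            q=P[(P[:,0]>=a)&(P[:,0]<b)]
            if len(q): t=q[q[:,2]>q[:,2].max()-6];print(a,len(q),t.mean(0).round(1),q[:,1].min().round(),q[:,1].max().round())
E
```

```text
scene stripe 2336 [555.3  86. ] [ 95.6 520.1] 2.2 6.6
scene yellow 839 [502.4 400.8] [172.5  94.5] 3.45 7.0
scene rail 246 [603.2 131.3] [ 14.8 644.4] 2.34 41.1
railfit [-4.23023655e-02  6.08480253e+02] 335 [-190.65075449  438.18006065]
bottle 0.67 142 topmean [550.7 -14.1  46.1] linefit dy/dx [-0.115 49.196] x [538. 538. 569. 580.] all [-1.0000e-03 -1.5306e+01]
520 12 [539.2 -12.6  44.4] -18.0 -7.0
540 128 [553.9 -12.5  44.9] -28.0 3.0
bottle 0.55 8866 topmean [ 569.8 -109.7   51.4] linefit dy/dx [ -1.3   630.966] x [398. 409. 612. 641.] all [ -0.359 276.972]
435 1405 [ 449.6 -194.4   29.6] -200.0 448.0
465 699 [ 473.  -192.5   29.5] -199.0 449.0
480 825 [ 487.9 -189.6   29.3] -195.0 449.0
500 782 [ 512.4 -127.5   29.4] -197.0 450.0
520 703 [ 529.8 -190.4   28.8] -198.0 450.0
540 889 [548.7 -82.2  54.1] -196.0 452.0
top stripe 1891 [571.   81.6] [135.3 532.4] 2.71 6.4
top yellow 362 [540.7 396.9] [90.4 88.5] 3.14 6.4
top rail 195 [603.4 129.1] [ 15.5 638.7] 2.44 42.5
railfit [-3.98668614e-02  6.05798910e+02] 137 [-185.11382676  446.81105098]
bottle 0.92 310 topmean [ 505.9 -104.    57.7] linefit dy/dx [ 8.10000e-02 -1.45043e+02] x [440. 442. 549. 555.] all [ 7.50000e-02 -1.41497e+02]
435 40 [ 452.4 -108.6   51. ] -119.0 -95.0
465 17 [ 470.5 -104.1   51.2] -121.0 -97.0
480 104 [ 493.6 -111.1   68.7] -135.0 -80.0
500 63 [ 517.5 -112.    75.9] -131.0 -79.0
520 56 [ 531.1 -107.2   67.3] -129.0 -79.0
540 30 [ 545.9 -105.7   66.6] -126.0 -81.0
bottle 0.8 268 topmean [511.2 279.9  77.1] linefit dy/dx [-5.80000e-02  3.09568e+02] x [172. 177. 555. 560.] all [-5.90000e-02  3.10121e+02]
480 75 [497.4 266.8  64.6] 252.0 304.0
500 70 [515.1 278.9  70.2] 253.0 305.0
520 60 [529.  279.7  68.2] 254.0 306.0
540 56 [549.7 279.1  69.3] 252.0 304.0
```

Call:
step_arm(plan=[0, 0, 0, -1, 0, 0, 0, 0, -1, 0, 0, 0, 0, -1, 0, 0, 0, 0, -1, 0, 0, 0, 0, -1, 0, 0, 0, 0, 0, 0])

```text
clock: 1.75
position: [214.5, 506.4, 235.7]
tool_rot: [-0.0, 0.026, 1.0, 0.0]
force: [0.1, -0.8, -0.3]
grip_width: 93.1
grasp_force: 0.0
```

```bash
cat >> h.py <<'E'
from scipy.spatial.transform import Rotation as Ro
def st():
    s=monitor.read_state();q=s['tool_rot'];M=Ro.from_quat([q[1],q[2],q[3],q[0]]).as_matrix()
    return s,np.array(s['position']),M
def go(x,y,z,n=None):
    s,p,M=st();d=M.T@(np.array([x,y,z])-p)/30
    print('t',round(float(s['clock']),1),'pos',p.round(1),'yaw y-axis',np.degrees(np.arctan2(M[1,1],M[0,1])).round(1),'units',d.round(2),'perrow10',(d/10).round(3))
E
python3 -c "
from h import *
go(420,282,235)"
```

```text
t 1.8 pos [214.5 506.4 235.7] yaw y-axis 87.0 units [-7.23 -7.11  0.02] perrow10 [-0.723 -0.711  0.002]
```

Call:
step_arm(plan=[-0.72, -0.71, 0, 0, 0, -0.72, -0.71, 0, 0, 0, -0.72, -0.71, 0, 0, 0, -0.72, -0.71, 0, 0, 0, -0.72, -0.71, 0, 0, 0, -0.72, -0.71, 0, 0, 0, -0.72, -0.71, 0, 0, 0, -0.72, -0.71, 0, 0, 0, -0.72, -0.71, 0, 0, 0, -0.72, -0.71, 0, 0, 0])

```text
clock: 3.0
position: [419.9, 281.8, 235.7]
tool_rot: [0.0, 0.027, 1.0, 0.0]
force: [0.1, 0.5, 0.9]
grip_width: 93.1
grasp_force: 0.0
```

Call:
step_arm(plan=[0, 0, 0, 0, 0, 0, 0, 0, 0, 0])

```text
clock: 3.25
position: [418.9, 282.9, 235.6]
tool_rot: [-0.0, 0.026, 1.0, 0.0]
force: [-0.1, -0.2, 0.3]
grip_width: 93.0
grasp_force: 0.0
```

```bash
cat >> h.py <<'E'
def wcloud(f):
    d=f['depth'];K=np.array(f['intrinsics']);v,u=np.mgrid[:400,:640]
    a=(u-K[0,2])/K[0,0];b=(v-K[1,2])/K[1,1];r=np.hypot(a,b)+1e-9
    t=np.tan(np.minimum(r,1.45));X=np.stack([a/r*t*d,b/r*t*d,d],-1)
    W=(X-np.array(f['t']))@np.array(f['R']);W[(d<=0)|(r>1.4)]=np.nan
    return W
E
python3 - <<'E'
from h import *
go(452,282,120)
f=grab('wrist');W=wcloud(f);cv2.imwrite('pics/w1.png',f['frame'])
for q in ['bottle_a','jar_a']:
  for cf,P in pts('wrist',q,W,.3):
    print(q,round(cf,2),len(P),np.median(P,0).round(1),P.min(0).round(),P.max(0).round())
    if q=='bottle_a':
      for a in range(430,580,15):
        s=P[(P[:,0]>=a)&(P[:,0]<a+15)]
        if len(s)>5: print(a,len(s),'y mid',((np.percentile(s[:,1],1)+np.percentile(s[:,1],99))/2).round(1),'w',np.ptp(s[:,1]).round(),'ztop',np.percentile(s[:,2],95).round(1))
E
```

```text
t 3.2 pos [418.9 282.9 235.6] yaw y-axis 87.0 units [-1.11  0.03  3.85] perrow10 [-0.111  0.003  0.385]
bottle_a 0.97 967 [489.8 -96.3  46.4] [ 441. -122.    6.] [520. -76.  67.]
430 41 y mid -102.0 w 16.0 ztop 50.0
445 148 y mid -102.3 w 20.0 ztop 50.2
460 134 y mid -101.8 w 19.0 ztop 50.5
475 163 y mid -101.4 w 34.0 ztop 52.4
490 358 y mid -97.5 w 45.0 ztop 65.0
505 123 y mid -97.0 w 40.0 ztop 65.8
bottle_a 0.61 3472 [508.1 279.6  56. ] [447. 251.   5.] [596. 312.  68.]
445 322 y mid 275.6 w 27.0 ztop 50.4
460 278 y mid 276.1 w 27.0 ztop 51.2
475 213 y mid 276.3 w 26.0 ztop 50.5
490 826 y mid 279.3 w 55.0 ztop 64.6
505 508 y mid 280.4 w 58.0 ztop 65.7
520 470 y mid 280.8 w 58.0 ztop 65.9
535 470 y mid 281.5 w 56.0 ztop 66.2
550 376 y mid 282.6 w 56.0 ztop 66.4
jar_a 0.6 604 [539.9 183.2  44.5] [527. 163.  10.] [562. 196.  47.]
```

View pics/w1.png

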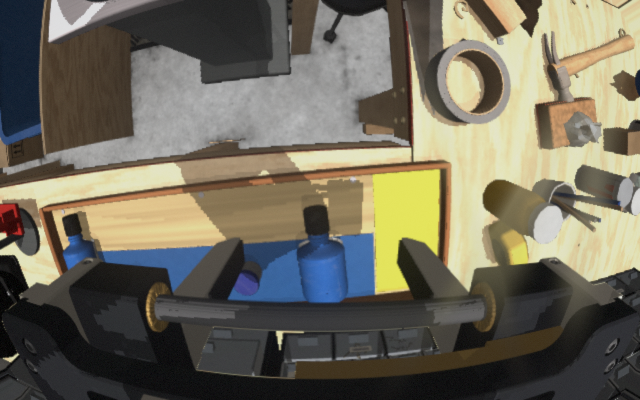

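Call:
step_arm(plan=[0, 0, 0, -1, 0, 0, 0, 0, -0.7, 0, 0, 0, 0, 0, 0, 0, 0, 0, 0, 0])

```text
clock: 3.9
position: [419.0, 282.8, 235.6]
tool_rot: [-0.0, -0.033, 0.999, 0.0]
force: [0.2, -0.3, -0.2]
grip_width: 93.0
grasp_force: 0.0
```

```bash
python3 -c "
from h import *
go(459,276,41)"
```

```text
t 3.9 pos [419.  282.8 235.6] yaw y-axis 93.8 units [-1.31 -0.31  6.49] perrow10 [-0.131 -0.031  0.649]
```

Call:
step_arm(plan=[-0.65, -0.15, 0, 0, 0, -0.65, -0.15, 0, 0, 0, 0, 0, 0.9, 0, 0, 0, 0, 0.9, 0, 0, 0, 0, 0.9, 0, 0, 0, 0, 0.9, 0, 0, 0, 0, 0.9, 0, 0, 0, 0, 0.8, 0, 0, 0, 0, 0.7, 0, 0, 0, 0, 0.5, 0, 0])

```text
clock: 5.15
position: [459.5, 275.9, 39.5]
tool_rot: [-0.0, -0.033, 0.999, -0.0]
force: [0.2, -0.4, -0.3]
grip_width: 93.0
grasp_force: 0.0
```

Call:
step_arm(plan=[0, 0, 0, 0, 0, 0, 0, 0, 0, 0.5, 0, 0, 0, 0, 0.7, 0, 0, 0, 0, 0.8, 0, 0, 0, 0, 0.9, 0, 0, 0, 0, 0.9, 0, 0, 0, 0, 0.9, 0, 0, 0, 0, 0.9], newtons=7)

```text
clock: 6.15
position: [458.7, 276.1, 40.6]
tool_rot: [-0.0, -0.033, 0.999, -0.0]
force: [-0.1, -0.3, 0.5]
grip_width: 28.4
grasp_force: 7.0
```

Call:
step_arm(plan=[0, 0, -0.4, 0, 0.9, 0, 0, -0.4, 0, 0.9, 0, 0, -0.4, 0, 0.9, 0, 0, -0.4, 0, 0.9, 0, 0, -0.4, 0, 0.9, 0, 0, -0.4, 0, 0.9, 0, 0, -0.4, 0, 0.9, 0, 0, -0.4, 0, 0.9, 0, 0, -0.4, 0, 0.9, 0, 0, 0, 0, 0.9])

```text
clock: 7.4
position: [459.2, 276.4, 149.6]
tool_rot: [0.001, -0.033, 0.999, 0.0]
force: [-0.5, -0.1, -2.1]
grip_width: 28.0
grasp_force: 8.0
```

```bash
python3 - <<'E'
from h import *
go(543,281,130)
f=grab('scene');W=cloud(f);cv2.imwrite('pics/s1.png',cv2.resize(f['frame'][120:320,230:430],None,fx=3,fy=3))
for cf,P in pts('scene','bottle_a',W): print(round(cf,2),len(P),np.median(P,0).round(),np.percentile(P,2,0).round(),np.percentile(P,98,0).round())
E
```

```text
t 7.4 pos [459.2 276.4 149.6] yaw y-axis 93.8 units [-2.8  -0.03  0.66] perrow10 [-0.28  -0.003  0.066]
0.9 260 [504. 258. 104.] [455. 251.  66.] [545. 276. 153.]
0.67 671 [ 503. -116.   52.] [ 439. -135.   12.] [554. -89.  67.]
```

View pics/s1.png

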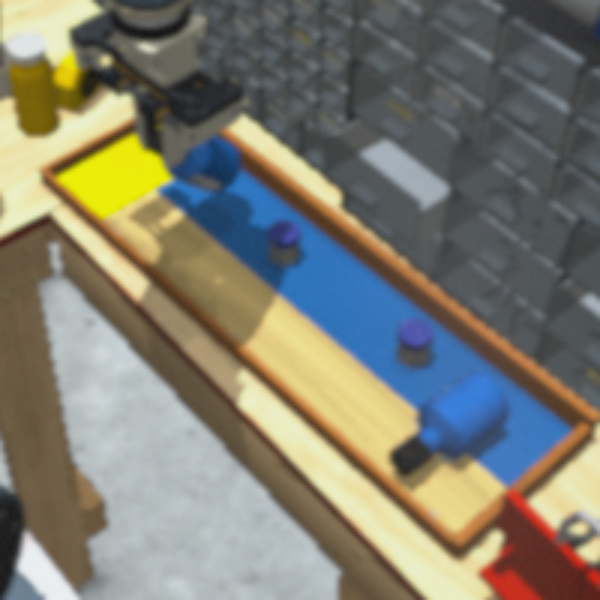

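Call:
step_arm(plan=[0, 0, 0, 0, 0.9, 0, 0, 0, 0, 0.9, 0, 0, 0, 0, 0.9, 0, 0, 0, 0, 0.9, 0, 0, 0, 0, 0.9], newtons=3.5)

```text
clock: 8.12
position: [458.8, 276.2, 148.7]
tool_rot: [0.0, -0.033, 0.999, 0.0]
force: [0.1, 0.4, -0.5]
grip_width: 9.3
grasp_force: 0.0
```

```bash
cat >> h.py <<'E'
def bot(c='scene'):
    f=grab(c);W=cloud(f) if c!='wrist' else wcloud(f)
    for q in ['bottle_a','jar_a']:
      for cf,P in pts(c,q,W):
        print(q,round(cf,2),len(P),np.median(P,0).round(),np.percentile(P,2,0).round(),np.percentile(P,98,0).round())
    return f,W
E
python3 -c "
from h import *
bot()"
```

```text
bottle_a 0.88 478 [450. 260.  72.] [424. 244.  14.] [481. 290. 128.]
bottle_a 0.84 725 [ 501. -116.   52.] [ 439. -135.    7.] [555. -86.  67.]
jar_a 0.69 259 [ 471. -311.  164.] [ 411. -328.    9.] [ 525. -301.  212.]
jar_a 0.52 94 [549. -17.  43.] [539. -26.  17.] [563.  -4.  48.]
jar_a 0.44 106 [537. 170.  39.] [525. 162.  10.] [553. 185.  49.]
```

Call:
step_arm(plan=[0, 0, -1, 0, 0, 0, 0, -1, 0, 0, 0, 0, -0.7, 0, 0, 1, 0, 0, 0, 0, 1, 0, 0, 0, 0, 0, 0, 0, 0, 0, 0, 0, 0, 0, 0])

```text
clock: 9.15
position: [399.5, 272.3, 229.9]
tool_rot: [0.0, -0.034, 0.999, 0.0]
force: [-0.0, 0.0, 0.0]
grip_width: 74.5
grasp_force: 0.0
```

```bash
python3 - <<'E'
from h import *
go(455,276,119)
bot('scene')
f,W=bot('wrist');cv2.imwrite('pics/w2.png',f['frame'])
m=(f['frame'].max(2)<60)&(W[...,2]>112)&(W[...,2]<140)&(abs(W[...,0]-455)<50)&(abs(W[...,1]-276)<40)
P=W[m];print(len(P),np.median(P,0) if len(P) else 0,P.min(0),P.max(0))
E
```

```text
t 9.2 pos [399.5 272.3 229.9] yaw y-axis 93.8 units [-1.85 -0.    3.7 ] perrow10 [-0.185 -0.     0.37 ]
bottle_a 0.65 493 [440. 261.  70.] [420. 245.  10.] [471. 289. 127.]
bottle_a 0.63 710 [ 501. -115.   52.] [ 440. -135.    9.] [555. -84.  66.]
jar_a 0.62 136 [549. -17.  42.] [538. -26.  11.] [569.  -0.  48.]
jar_a 0.43 90 [536. 169.  40.] [526. 162.  13.] [552. 186.  48.]
bottle_a 0.95 1512 [497. -95.  49.] [ 443. -114.   24.] [537. -78.  66.]
bottle_a 0.91 3029 [440. 273.  78.] [423. 248.  26.] [466. 299. 127.]
jar_a 0.6 403 [540. 186.  44.] [529. 173.  12.] [559. 194.  46.]
789 [447.89975771 273.44720171 126.31198507] [437.58608608 259.77728328 112.03202643] [464.48638397 287.18368821 128.27842354]
```

View pics/w2.png

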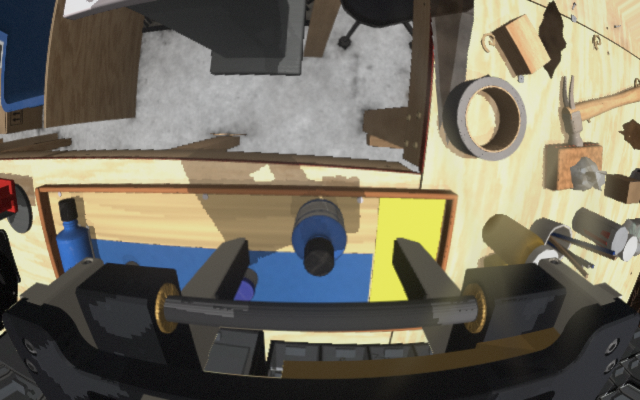

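```bash
python3 -c "
from h import *
go(450.5,273.5,118)"
```

```text
t 9.4 pos [399.2 272.1 229.5] yaw y-axis 93.8 units [-1.71 -0.07  3.72] perrow10 [-0.171 -0.007  0.372]
```

Call:
step_arm(plan=[-0.85, -0.07, 0, 0, 0, -0.86, 0, 0, 0, 0, 0, 0, 0.8, 0, 0, 0, 0, 0.8, 0, 0, 0, 0, 0.8, 0, 0, 0, 0, 0.7, 0, 0, 0, 0, 0.6, 0, 0, 0, 0, 0, 0, 0.5, 0, 0, 0, 0, 0.6, 0, 0, 0, 0, 0.8], newtons=12)

```text
clock: 10.7
position: [450.6, 273.7, 119.4]
tool_rot: [0.001, -0.034, 0.999, 0.0]
force: [-0.1, 0.4, 0.2]
grip_width: 68.2
grasp_force: 0.0
```

Call:
step_arm(plan=[0, 0, 0, 0, 0.9, 0, 0, 0, 0, 0.9, 0, 0, 0, 0, 0.9, 0, 0, 0, 0, 0.9])

```text
clock: 11.2
position: [450.2, 273.5, 118.6]
tool_rot: [-0.0, -0.033, 0.999, -0.0]
force: [0.2, 0.9, -1.1]
grip_width: 31.5
grasp_force: 10.9
```

```bash
python3 -c "
from h import *
go(545,278,118)"
```

```text
t 11.2 pos [450.2 273.5 118.6] yaw y-axis 93.8 units [-3.16 -0.06  0.02] perrow10 [-0.316 -0.006  0.002]
```

Call:
step_arm(plan=[0, 0, 0, 0, 0.9, 0, 0, -0.25, 0, 0.9, 0, 0, -0.25, 0, 0.9, -0.5, 0, 0, 0, 0.9, -0.55, 0, 0, 0, 0.9, -0.55, 0, 0, 0, 0.9, -0.55, 0, 0, 0, 0.9, -0.55, 0, 0, 0, 0.9, -0.46, -0.06, 0, 0, 0.9, 0, 0, 0, 0, 0.9])

```text
clock: 12.45
position: [545.8, 277.8, 133.4]
tool_rot: [0.0, -0.033, 0.999, 0.0]
force: [0.5, -0.1, -1.1]
grip_width: 31.2
grasp_force: 10.7
```

Call:
step_arm(plan=[0, 0, 0.2, 0, 0.9, 0, 0, 0.2, 0, 0.9, 0, 0, 0.1, 0, 0.9, 0, 0, 0, 0, 0.9, 0, 0, 0, 0, 0.6, 0, 0, 0, 0, 0.5, 0, 0, 0, 0, 0.3, 0, 0, 0, 0, 0.3, 0, 0, -0.7, 0, 0.3, 0, 0, -1, 0, 0.3])

```text
clock: 13.7
position: [544.5, 277.8, 169.5]
tool_rot: [-0.001, -0.033, 0.999, -0.0]
force: [-0.0, 0.0, 0.3]
grip_width: 65.1
grasp_force: 0.0
```

```bash
python3 -c "
from h import *
go(420,-102,235)
bot('scene')"
```

```text
t 13.7 pos [544.5 277.8 169.5] yaw y-axis 93.8 units [  4.99 -12.36  -2.17] perrow10 [ 0.499 -1.236 -0.217]
bottle_a 0.83 644 [ 499. -116.   52.] [ 440. -135.   25.] [550. -89.  67.]
bottle_a 0.83 460 [531. 266.  71.] [513. 250.  14.] [564. 296. 127.]
jar_a 0.62 108 [536. 170.  41.] [525. 162.  10.] [554. 187.  48.]
jar_a 0.46 133 [550. -17.  43.] [537. -26.  12.] [568.   1.  47.]
```

Call:
step_arm(plan=[0, 0, -1, 0, 0, 0, 0, -1, 0, 0, 0.4, -0.95, 0, 0, 0, 0.4, -0.95, 0, 0, 0, 0.4, -0.95, 0, 0, 0, 0.4, -0.95, 0, 0, 0, 0.4, -0.95, 0, 0, 0, 0.4, -0.95, 0, 0, 0, 0.4, -0.95, 0, 0, 0, 0.4, -0.95, 0, 0, 0])

```text
clock: 15.1
position: [463.6, 43.2, 228.5]
tool_rot: [-0.001, -0.034, 0.999, 0.0]
force: [-0.3, 0.3, 0.3]
grip_width: 93.3
grasp_force: 0.0
```

Call:
step_arm(plan=[0.4, -0.95, 0, 0, 0, 0.4, -0.95, 0, 0, 0, 0.4, -0.95, 0, 0, 0, 0.4, -0.95, 0, 0, 0, 0.1, -0.95, 0, 0, 0, 0, 0, 0, 0, 0, 0, 0, 0, 0, 0])

```text
clock: 15.98
position: [422.8, -100.9, 229.0]
tool_rot: [-0.001, -0.033, 0.999, 0.0]
force: [0.0, -0.0, -0.1]
grip_width: 92.6
grasp_force: 0.0
```

```bash
python3 - <<'E'
from h import *
go(452,-105,120)
f,W=bot('wrist')
for cf,P in pts('wrist','bottle_a',W,.5):
  for a in range(430,580,15):
    s=P[(P[:,0]>=a)&(P[:,0]<a+15)]
    if len(s)>5: print(a,len(s),'y mid',((np.percentile(s[:,1],1)+np.percentile(s[:,1],99))/2).round(1),'w',np.ptp(s[:,1]).round(),'ztop',np.percentile(s[:,2],95).round(1))
E
```

```text
t 16.0 pos [ 422.8 -100.9  229. ] yaw y-axis 93.8 units [-0.97 -0.2   3.63] perrow10 [-0.097 -0.02   0.363]
bottle_a 0.89 3778 [ 503. -107.   56.] [ 442. -133.   24.] [557. -81.  66.]
jar_a 0.57 673 [550. -14.  45.] [541. -27.  14.] [569.   3.  46.]
430 156 y mid -108.3 w 26.0 ztop 50.0
445 312 y mid -107.2 w 29.0 ztop 50.8
460 259 y mid -107.6 w 29.0 ztop 51.1
475 405 y mid -107.8 w 41.0 ztop 53.7
490 845 y mid -107.5 w 56.0 ztop 65.4
505 530 y mid -107.3 w 56.0 ztop 66.0
520 497 y mid -106.9 w 56.0 ztop 66.0
535 494 y mid -106.5 w 58.0 ztop 66.1
550 269 y mid -106.2 w 57.0 ztop 66.2
```

Call:
step_arm(plan=[0, 0, 0, 0.7, 0, 0, 0, 0, 0, 0, -0.5, -0.2, 0, 0, 0, -0.5, 0, 0, 0, 0, 0, 0, 0.9, 0, 0, 0, 0, 0.9, 0, 0, 0, 0, 0.9, 0, 0, 0, 0, 0.9, 0, 0, 0, 0, 0.9, 0, 0, 0, 0, 0.9, 0, 0])

```text
clock: 17.42
position: [454.1, -107.0, 66.5]
tool_rot: [0.0, -0.009, 1.0, -0.0]
force: [0.3, -0.6, 0.3]
grip_width: 93.3
grasp_force: 0.0
```

```bash
python3 -c "
from h import *
go(453,-107.6,41)"
```

```text
t 17.4 pos [ 454.1 -107.    66.5] yaw y-axis 91.1 units [ 0.04 -0.02  0.85] perrow10 [ 0.004 -0.002  0.085]
```

Call:
step_arm(plan=[0, 0, 0.5, 0, 0, 0, 0, 0.35, 0, 0, 0, 0, 0, 0, 0.5, 0, 0, 0, 0, 0.7, 0, 0, 0, 0, 0.8, 0, 0, 0, 0, 0.9, 0, 0, 0, 0, 0.9, 0, 0, 0, 0, 0.9, 0, 0, 0, 0, 0.9], newtons=7)

```text
clock: 18.55
position: [453.2, -107.0, 42.2]
tool_rot: [0.0, -0.009, 1.0, -0.0]
force: [-0.8, -0.5, 0.4]
grip_width: 28.5
grasp_force: 6.9
```

Call:
step_arm(plan=[0, 0, -0.3, 0, 0.9, 0, 0, -0.3, 0, 0.9, 0, 0, -0.3, 0, 0.9, 0, 0, -0.3, 0, 0.9, 0, 0, -0.3, 0, 0.9, 0, 0, -0.3, 0, 0.9, 0, 0, -0.3, 0, 0.9, 0, 0, -0.3, 0, 0.9, 0, 0, -0.15, 0, 0.9, 0, 0, 0, 0, 0.9])

```text
clock: 19.8
position: [453.2, -107.0, 118.9]
tool_rot: [0.0, -0.009, 1.0, -0.0]
force: [0.3, 0.0, -1.3]
grip_width: 28.5
grasp_force: 7.7
```

```bash
python3 - <<'E'
from h import *
go(529,-107.6,118)
f,W=bot('scene')
for cf,P in pts('scene','bottle_a',W,.5):
  if np.median(P[:,1])<0:
    for z in range(0,150,15):
      s=P[(P[:,2]>=z)&(P[:,2]<z+15)]
      if len(s)>3: print(z,len(s),'x',s[:,0].min().round(),s[:,0].max().round())
E
```

```text
t 19.8 pos [ 453.2 -107.   118.9] yaw y-axis 91.0 units [-2.52 -0.07  0.03] perrow10 [-0.252 -0.007  0.003]
bottle_a 0.66 341 [529. 263.  63.] [512. 250.  15.] [558. 287. 103.]
bottle_a 0.42 72 [ 448. -110.  118.] [ 439. -131.   73.] [486. -97. 130.]
jar_a 0.53 377 [529. 262.  62.] [512. 250.  10.] [559. 290. 105.]
jar_a 0.47 116 [536. 170.  40.] [525. 161.   8.] [552. 187.  48.]
```

Call:
step_arm(plan=[0, 0, 0.1, 0, 0.9, 0, 0, 0.1, 0, 0.9, -0.2, 0, 0, 0, 0.9, -0.3, 0, 0, 0, 0.9, -0.3, 0, -0.05, 0, 0.9])

```text
clock: 20.62
position: [478.0, -106.5, 114.2]
tool_rot: [0.0, -0.009, 1.0, -0.0]
force: [0.1, -0.4, -2.0]
grip_width: 28.8
grasp_force: 7.7
```

```bash
python3 - <<'E'
from h import *
go(529,-107.6,118)
for c in ['scene','top']:
  f=grab(c);W=cloud(f)
  H=cv2.cvtColor(f['frame'],cv2.COLOR_BGR2HSV)
  m=(H[...,0]>100)&(H[...,0]<125)&(H[...,1]>120)&(W[...,2]>16)&(W[...,2]<125)&(abs(W[...,1]+107)<40)&(W[...,0]>400)&(W[...,0]<605)
  P=W[m]
  for z in range(0,120,12):
    s=P[(P[:,2]>=z)&(P[:,2]<z+12)]
    if len(s)>3: print(c,z,len(s),'x',np.percentile(s[:,0],[3,50,97]).round())
  cv2.imwrite(f'pics/{c}2.png',cv2.resize(f['frame'][170:310,320:480] if c=='scene' else f['frame'][150:270,300:460],None,fx=4,fy=4))
E
```

```text
t 20.6 pos [ 478.  -106.5  114.2] yaw y-axis 91.0 units [-1.7  -0.07 -0.13] perrow10 [-0.17  -0.007 -0.013]
scene 72 15 x [502. 508. 514.]
scene 84 6 x [508. 511. 514.]
scene 96 4 x [464. 495. 524.]
scene 108 5 x [462. 467. 467.]
```

View pics/scene2.png

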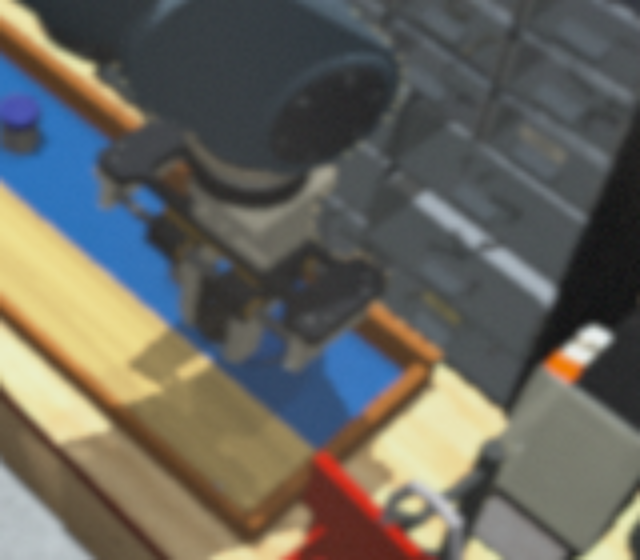

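```bash
python3 - <<'E'
from h import *
f=grab('wrist');W=wcloud(f)
cv2.imwrite('pics/w3.png',f['frame'])
for m in masks_of('wrist','bottle_a'): 
    P=W[m['pixels']];P=P[~np.isnan(P[:,0])];print(m['conf'],m['box'],np.percentile(P,[2,50,98],axis=0).round())
E
```

```text
0.94 [592.1, 235.7, 640.0, 299.9] [[515. 248.  11.]
 [536. 254.  50.]
 [565. 276.  82.]]
0.71 [291.1, 238.6, 348.7, 339.3] [[ 465. -122.   72.]
 [ 480. -107.  117.]
 [ 570.  -89.  129.]]
```

View pics/w3.png

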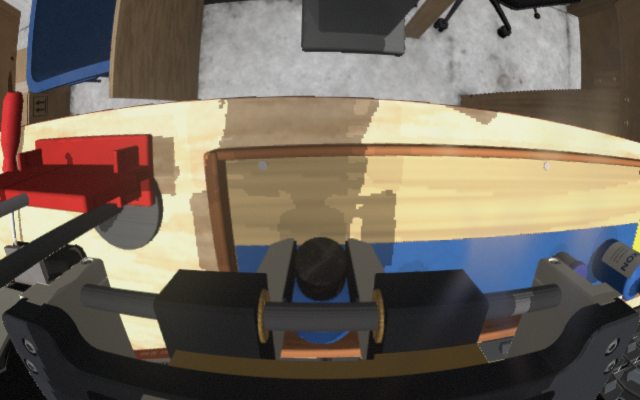

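Call:
step_arm(plan=[0, 0, 0.1, 0, 0.9, 0, 0, 0.1, 0, 0.9, 0, 0, 0.05, 0, 0.9, 0, 0, 0, 0, 0.9])

```text
clock: 21.32
position: [477.0, -106.5, 106.5]
tool_rot: [-0.0, -0.009, 1.0, 0.0]
force: [-0.2, -0.7, -1.5]
grip_width: 28.2
grasp_force: 7.7
```

Call:
step_arm(plan=[0, 0, 0.06, 0, 0.9, -0.2, 0, -0.06, 0, 0.9, -0.2, 0, -0.07, 0, 0.9, -0.2, 0, -0.07, 0, 0.9, -0.2, 0, -0.07, 0, 0.9, -0.2, 0, -0.05, 0, 0.9, 0, 0, 0, 0, 0.9])

```text
clock: 22.2
position: [507.5, -106.0, 114.5]
tool_rot: [0.0, -0.009, 1.0, -0.0]
force: [0.2, -0.3, -0.8]
grip_width: 28.4
grasp_force: 7.7
```

```bash
cat >> h.py <<'E'
def wb():
    f=grab('wrist');W=wcloud(f);go(0,0,0)
    for m in masks_of('wrist','bottle_a')[:3]:
        P=W[m['pixels']];P=P[~np.isnan(P[:,0])];print(round(m['conf'],2),np.percentile(P,[2,50,98],axis=0).round().tolist())
E
python3 -c "
from h import *
wb()"
```

```text
t 22.2 pos [ 507.2 -105.9  114.3] yaw y-axis 91.0 units [16.84  3.84  3.81] perrow10 [1.684 0.384 0.381]
0.83 [[515.0, 247.0, 9.0], [539.0, 253.0, 44.0], [569.0, 276.0, 77.0]]
0.79 [[495.0, -122.0, 74.0], [509.0, -106.0, 117.0], [597.0, -89.0, 128.0]]
```

Call:
step_arm(plan=[0, 0, -0.15, 0, 0.9, 0, 0, -0.12, 0, 0.9, 0, 0, 0, 0, 0.9, 0, 0, 0, 0, 0.9, 0, 0, 0, 0, 0.9], newtons=5.5)

```text
clock: 22.92
position: [507.1, -106.0, 122.4]
tool_rot: [-0.0, -0.009, 1.0, 0.0]
force: [0.7, 0.0, -2.2]
grip_width: 27.8
grasp_force: 5.9
```

```bash
python3 -c "
from h import *
wb()"
```

```text
t 23.0 pos [ 507.1 -105.9  122.4] yaw y-axis 91.0 units [16.83  3.84  4.08] perrow10 [1.683 0.384 0.408]
0.93 [[498.0, -122.0, 69.0], [512.0, -106.0, 126.0], [548.0, -89.0, 136.0]]
0.64 [[515.0, 248.0, 10.0], [539.0, 254.0, 48.0], [570.0, 280.0, 80.0]]
```

Call:
step_arm(plan=[-0.3, 0, -0.1, 0, 0.9, -0.4, 0, 0, 0, 0.9, -0.4, 0, 0, 0, 0.9, -0.3, 0, 0, 0, 0.9, -0.2, 0, 0, 0, 0.9, -0.07, 0, 0, 0, 0.9, 0, 0, 0.1, 0, 0.9, 0, 0, 0.1, 0, 0.9, 0, 0, 0, 0, 0.9, 0, 0, 0, 0, 0.9])

```text
clock: 24.28
position: [556.7, -105.2, 120.3]
tool_rot: [-0.001, -0.009, 1.0, -0.0]
force: [-12.1, -1.1, 15.5]
grip_width: 44.5
grasp_force: 8.7
```

```bash
python3 -c "
from h import *
wb()"
```

```text
t 24.3 pos [ 556.7 -105.2  120.2] yaw y-axis 91.1 units [18.48  3.85  4.06] perrow10 [1.848 0.385 0.406]
0.93 [[516.0, 247.0, 8.0], [542.0, 252.0, 39.0], [571.0, 272.0, 70.0]]
0.82 [[533.0, -128.0, 79.0], [550.0, -106.0, 105.0], [590.0, -82.0, 144.0]]
```

```bash
python3 - <<'E'
from h import *
f=grab('wrist');W=wcloud(f)
a=f['frame'][180:380,200:440]
b=grab('top')['frame'][150:270,290:434]
cv2.imwrite('pics/w4.png',np.vstack([cv2.resize(a,(720,300)),cv2.resize(b,(720,300))]))
E
```

```text
(no output)
```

View pics/w4.png

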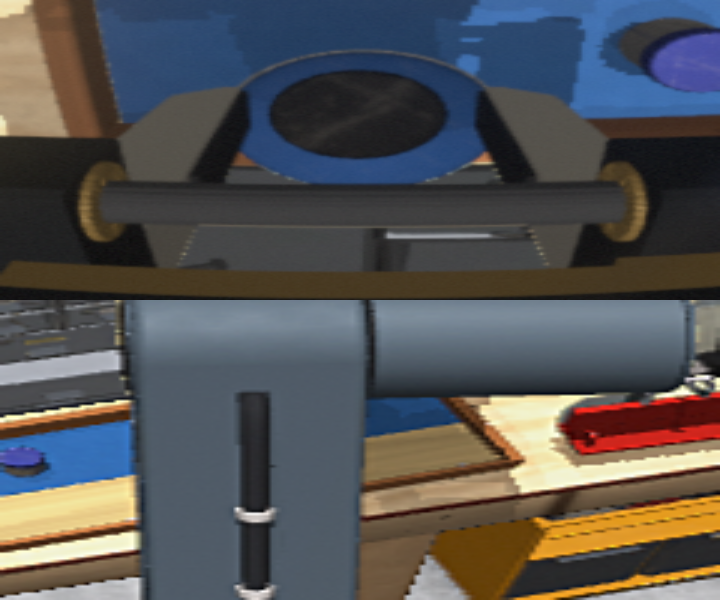

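```bash
python3 - <<'E'
from h import *
f=grab('wrist');W=wcloud(f);m=masks_of('wrist','bottle_a')
fr=f['frame'].astype(int)
for v in range(195,305,6):
    for u in (318,):
        print(v,u,fr[v,u],W[v,u].round(0))
s=monitor.read_state();print(s['force'],s['wrist_torque'],s['grip_width'])
E
```

```text
195 318 [95 61 36] [ 548. -108.    7.]
201 318 [95 61 37] [ 554. -108.    6.]
207 318 [95 62 36] [ 559. -107.    8.]
213 318 [90 78 67] [ 541. -107.   79.]
219 318 [90 55 32] [ 545. -107.   80.]
225 318 [93 58 36] [ 547. -107.   85.]
231 318 [35 33 34] [ 532. -107.  133.]
237 318 [40 39 40] [ 534. -107.  136.]
243 318 [34 32 34] [ 537. -107.  136.]
249 318 [36 36 35] [ 540. -107.  137.]
255 318 [37 34 36] [ 542. -107.  139.]
261 318 [42 43 43] [ 545. -107.  141.]
267 318 [32 32 34] [ 547. -107.  141.]
273 318 [34 34 34] [ 550. -107.  143.]
279 318 [34 33 33] [ 552. -107.  144.]
285 318 [52 36 28] [ 556. -107.  143.]
291 318 [128  77  46] [ 584. -106.  105.]
297 318 [126  75  45] [ 588. -106.  105.]
303 318 [52 42 36] [ 527. -107.  201.]
[-12.63158332  -0.79349532  14.59646357] [-0.18882692  2.14820858 -0.05572632] 44.62129081919576
```

Call:
step_arm(plan=[0, 0, -0.2, 0, 0.9, 0.2, 0, -0.1, 0, 0.9, 0.3, 0, 0, 0, 0.9, 0.3, 0, 0, 0, 0.9, 0, 0, 0, 0, 0.9])

```text
clock: 25.2
position: [532.5, -105.5, 128.5]
tool_rot: [-0.0, -0.009, 1.0, 0.0]
force: [0.8, -0.5, -1.3]
grip_width: 44.2
grasp_force: 4.8
```

```bash
cat >> h.py <<'E'
def cap(ym=-107):
    f=grab('wrist');W=wcloud(f);p=st()[1]
    m=(f['frame'].max(2)<62)&(W[...,2]>90)&(W[...,2]<175)&(abs(W[...,1]-p[1])<14)&(abs(W[...,0]-p[0])<60)
    P=W[m]
    go(0,0,0);print('cap',len(P),np.percentile(P,[3,50,97],axis=0).round().tolist());
    q=np.polyfit(P[:,0],P[:,2],1);print('slope',q[0].round(2),'grip',round(float(st()[0]['grip_width']),1),'F',np.round(st()[0]['force'],1))
    for v in range(190,310,8): print(v,W[v,318].round(0),f['frame'][v,318])
E
python3 -c "
from h import *
cap()"
```

```text
t 25.2 pos [ 533.  -105.5  128.6] yaw y-axis 91.0 units [17.7   3.83  4.29] perrow10 [1.77  0.383 0.429]
cap 3029 [[520.0, -118.0, 124.0], [527.0, -106.0, 150.0], [541.0, -94.0, 152.0]]
slope 0.64 grip 43.8 F [ 0.6 -0.2 -1.1]
190 [ 521. -108.    7.] [95 63 41]
198 [ 512. -108.   69.] [74 78 81]
206 [ 509. -108.   97.] [83 63 51]
214 [ 514. -108.   97.] [108  66  41]
222 [ 518. -107.  100.] [109  68  43]
230 [ 523. -107.  102.] [102  63  39]
238 [ 524. -107.  112.] [69 41 24]
246 [ 521. -107.  131.] [21 14 15]
254 [ 520. -107.  143.] [21 15 19]
262 [ 520. -107.  150.] [32 30 32]
270 [ 524. -107.  150.] [41 43 45]
278 [ 528. -107.  151.] [33 33 35]
286 [ 533. -107.  150.] [31 33 33]
294 [ 537. -107.  152.] [38 39 41]
302 [ 542. -107.  151.] [31 31 33]
```

Call:
step_arm(plan=[-0.25, 0, 0, 0, 0.9, -0.3, 0, 0, 0, 0.9, -0.2, 0, 0, 0, 0.9, 0, 0, 0.2, 0, 0.9, 0, 0, 0.2, 0, 0.9, 0, 0, 0.2, 0, 0.9, 0, 0, 0.1, 0, 0.9, 0, 0, 0.1, 0, 0.9, 0, 0, 0, 0, 0.9])

```text
clock: 26.38
position: [557.1, -105.2, 105.8]
tool_rot: [0.002, -0.009, 1.0, -0.0]
force: [1.0, 1.9, 7.5]
grip_width: 44.4
grasp_force: 6.4
```

```bash
python3 -c "
from h import *
cap()"
```

```text
t 26.4 pos [ 557.1 -105.2  105.8] yaw y-axis 91.0 units [18.52  3.84  3.46] perrow10 [1.852 0.384 0.346]
cap 3000 [[544.0, -118.0, 102.0], [552.0, -106.0, 128.0], [565.0, -94.0, 130.0]]
slope 0.65 grip 44.1 F [1.5 1.  6.2]
190 [ 541. -108.    8.] [96 63 40]
198 [ 537. -108.   43.] [75 79 80]
206 [ 535. -107.   71.] [83 71 67]
214 [ 539. -107.   75.] [107  65  40]
222 [ 543. -107.   79.] [108  67  41]
230 [ 547. -107.   81.] [105  64  37]
238 [ 550. -107.   85.] [74 45 25]
246 [ 546. -107.  107.] [18 13  9]
254 [ 544. -107.  120.] [17 12 13]
262 [ 545. -107.  127.] [30 30 31]
270 [ 549. -107.  128.] [40 40 42]
278 [ 553. -107.  128.] [33 31 34]
286 [ 557. -107.  129.] [34 34 37]
294 [ 562. -107.  129.] [35 36 38]
302 [ 565. -106.  130.] [34 34 35]
```

Call:
step_arm(plan=[0, 0, 0, 0, 0.5, 0, 0, 0, 0, 0.4, 0, 0, 0, 0, 0.3, 0, 0, 0, 0, 0.3, 0, 0, -0.6, 0, 0.2, 0, 0, -1, 0, 0.2, 0, 0, -1, 0, 0.2, 0.5, 0, -1, 0, 0.2, 1, 0, 0, 0, 0.2, 1, 0, 0, 0, 0.2])

```text
clock: 27.68
position: [480.1, -106.5, 214.0]
tool_rot: [0.001, -0.009, 1.0, -0.0]
force: [0.7, 0.1, 0.0]
grip_width: 74.5
grasp_force: 0.0
```

Call:
step_arm(plan=[1, 0, 0, 0, 0, 1, 0, 0, 0, 0, 1, 0, 0, 0, 0, 0, 0, 0, 0, 0])

```text
clock: 28.18
position: [389.8, -108.1, 213.6]
tool_rot: [0.001, -0.009, 1.0, -0.0]
force: [0.5, -0.3, -0.2]
grip_width: 93.0
grasp_force: 0.0
```

```bash
python3 - <<'E'
from h import *
go(400,-200,250)
bot('scene');bot('top');f,W=bot('wrist')
for q in ['end_stop','hook_stand']:
  for c in ['scene','top','wrist']:
    f=grab(c);W=cloud(f) if c!='wrist' else wcloud(f)
    for cf,P in pts(c,q,W,.4)[:1]:
      print(c,q,round(cf,2),np.percentile(P,[2,50,98],axis=0).round().tolist())
      e=P[(P[:,2]>85)&(P[:,2]<120)] if q=='end_stop' else P[(P[:,2]>195)]
      if len(e)>10: print('  sel',len(e),np.percentile(e,[2,50,98],axis=0).round().tolist(),'dx/dy',np.polyfit(e[:,1],e[:,0],1).round(3))
    if q=='end_stop': cv2.imwrite(f'pics/{c}5.png',f['frame'])
E
```

```text
t 28.2 pos [ 389.8 -108.1  213.6] yaw y-axis 91.0 units [-0.29 -3.07 -1.21] perrow10 [-0.029 -0.307 -0.121]
bottle_a 0.6 154 [521. 260.  41.] [512. 248.  14.] [548. 278.  75.]
bottle_a 0.59 389 [ 553. -116.   61.] [ 536. -129.   10.] [587. -94. 127.]
bottle_a 0.86 205 [525. 279.  76.] [513. 257.  24.] [547. 299. 127.]
bottle_a 0.59 62 [560. -98. 118.] [ 423. -126.   72.] [580. -35. 323.]
jar_a 0.43 65 [532. 177.  42.] [523. 163.  17.] [552. 191.  52.]
bottle_a 0.91 1314 [ 557. -101.   80.] [ 539. -126.   16.] [583. -75. 121.]
bottle_a 0.69 332 [ 413. -302.  198.] [ 403. -316.   11.] [ 526. -265.  216.]
jar_a 0.68 116 [543. -15.  20.] [541. -25.  12.] [548.  -3.  29.]
scene end_stop 0.73 [[404.0, -381.0, 54.0], [426.0, -313.0, 95.0], [435.0, -237.0, 190.0]]
  sel 484 [[422.0, -384.0, 86.0], [427.0, -315.0, 102.0], [431.0, -234.0, 119.0]] dx/dy [4.60000e-02 4.41441e+02]
top end_stop 0.53 [[422.0, -383.0, 127.0], [426.0, -368.0, 138.0], [430.0, -349.0, 148.0]]
wrist end_stop 0.82 [[407.0, -374.0, 54.0], [430.0, -291.0, 95.0], [442.0, -227.0, 145.0]]
  sel 1875 [[422.0, -377.0, 86.0], [431.0, -288.0, 103.0], [439.0, -227.0, 119.0]] dx/dy [5.10000e-02 4.45424e+02]
scene hook_stand 0.7 [[451.0, -323.0, 10.0], [471.0, -311.0, 173.0], [521.0, -305.0, 211.0]]
  sel 41 [[413.0, -315.0, 195.0], [472.0, -310.0, 205.0], [479.0, -306.0, 212.0]] dx/dy [ -1.712 -61.848]
wrist hook_stand 0.66 [[403.0, -317.0, 11.0], [412.0, -302.0, 199.0], [527.0, -267.0, 216.0]]
  sel 198 [[402.0, -305.0, 196.0], [407.0, -302.0, 206.0], [415.0, -301.0, 216.0]] dx/dy [ -0.447 272.163]
```

View pics/wrist5.png

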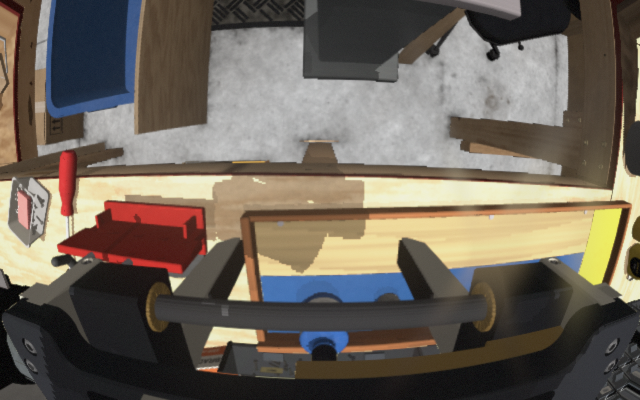

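```bash
python3 -c "
from h import *
print(monitor.read_state()['qpos'].round(2) if hasattr(monitor.read_state()['qpos'],'round') else monitor.read_state()['qpos'])
go(370,-200,270)"
```

```text
[-0.38  0.11  2.02 -0.    1.   -1.97]
t 29.2 pos [ 390.8 -108.1  212.5] yaw y-axis 91.0 units [ 0.75 -3.05 -1.92] perrow10 [ 0.075 -0.305 -0.192]
```

Call:
step_arm(plan=[0, 0, -0.2, 1, 0, 0, 0, -0.2, 1, 0, 0, 0, -0.2, 1, 0, 0, 0, -0.2, 1, 0, 0, 0, -0.2, 1, 0, 0, 0, -0.2, 1, 0, 0, 0, -0.2, 1, 0, 0, 0, -0.2, 1, 0, 0, 0, -0.2, 1, 0, 0, 0, -0.2, 1, 0])

```text
clock: 30.48
position: [390.7, -108.0, 272.7]
tool_rot: [-0.0, 0.335, 0.942, -0.0]
force: [-0.5, -0.4, 0.2]
grip_width: 93.0
grasp_force: 0.0
```

Call:
step_arm(plan=[0, 0, 0, 1, 0, 0, 0, 0, 1, 0, 0, 0, 0, 1, 0, 0, 0, 0, 1, 0, 0, 0, 0, 1, 0, 0, 0, 0, 1, 0, 0, 0, 0, 1, 0, 0, 0, 0, 1, 0, 0, 0, 0, 1, 0, 0, 0, 0, 1, 0])

```text
clock: 31.72
position: [390.7, -108.1, 272.5]
tool_rot: [-0.0, 0.637, 0.771, -0.0]
force: [0.1, 0.6, -0.1]
grip_width: 93.2
grasp_force: 0.0
```

Call:
step_arm(plan=[0, 0, 0, 1, 0, 0, 0, 0, 1, 0, 0, 0, 0, 1, 0, 0, 0, 0, 0.4, 0, 0, 0, 0, 0, 0])

```text
clock: 32.35
position: [390.7, -108.0, 272.5]
tool_rot: [-0.0, 0.722, 0.691, -0.0]
force: [-0.1, 0.6, 0.1]
grip_width: 93.3
grasp_force: 0.0
```

```bash
python3 -c "
from h import *
go(400,-235,272)"
```

```text
t 32.4 pos [ 390.7 -108.   272.5] yaw y-axis -2.5 units [-4.21  0.49  0.02] perrow10 [-0.421  0.049  0.002]
```

Call:
step_arm(plan=[-0.7, 0.08, 0, 0, 0, -0.7, 0.08, 0, 0, 0, -0.7, 0.08, 0, 0, 0, -0.7, 0.08, 0, 0, 0, -0.7, 0.08, 0, 0, 0, -0.7, 0.08, 0, 0, 0, 0, 0, 0, 0, 0, 0, 0, 0, 0, 0])

```text
clock: 33.35
position: [399.4, -234.2, 272.4]
tool_rot: [-0.0, 0.723, 0.691, 0.0]
force: [0.1, 0.5, -0.0]
grip_width: 93.0
grasp_force: 0.0
```

```bash
python3 - <<'E'
from h import *
f=grab('wrist');W=wcloud(f);cv2.imwrite('pics/w6.png',f['frame'])
H=cv2.cvtColor(f['frame'],cv2.COLOR_BGR2HSV)
red=((H[...,0]<6)|(H[...,0]>174))&(H[...,1]>150)
def show(n,P): print(n,len(P),np.percentile(P,[1,50,99],axis=0).round(1).tolist()) if len(P) else print(n,0)
b=red&(abs(W[...,0]-430)<60)&(W[...,1]<-200)
P=W[b&(W[...,2]>137)&(W[...,2]<150)];show('edge',P)
if len(P):
    print(np.polyfit(P[:,1],P[:,0],1)); 
show('foot',W[b&(W[...,2]>40)&(W[...,2]<64)])
go(434,-245,146)
m=pts('wrist','hook_stand',W,.3)
for cf,P in m: show('hook',P); show('hi',P[P[:,2]>180])
E
```

```text
edge 763 [[429.1, -346.3, 138.8], [435.2, -262.7, 143.4], [443.0, -227.9, 145.0]]
[7.2822071e-02 4.5524942e+02]
foot 2158 [[407.0, -367.9, 56.8], [422.7, -295.6, 58.6], [463.5, -237.6, 61.9]]
t 33.4 pos [ 399.5 -234.1  272.5] yaw y-axis -2.5 units [-0.31  1.17  4.22] perrow10 [-0.031  0.117  0.422]
hook 2594 [[409.1, -353.4, 10.8], [480.0, -303.6, 13.5], [524.7, -263.7, 206.2]]
hi 551 [[406.6, -309.7, 181.5], [448.4, -305.0, 194.2], [474.2, -301.6, 209.4]]
```

View pics/w6.png

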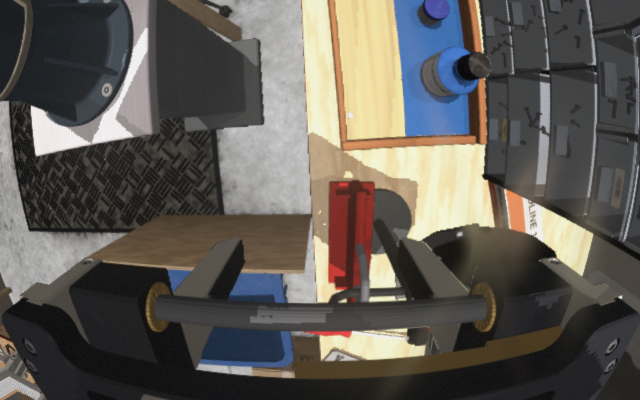

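Call:
step_arm(plan=[0, 0, 0, 0.2, 0, -0.2, 0.6, 0, 0, 0, -0.2, 0.6, 0, 0, 0, 0, 0, 0.8, 0, 0, 0, 0, 0.8, 0, 0, 0, 0, 0.8, 0, 0, 0, 0, 0.6, 0, 0, 0, 0, 0.4, 0, 0, 0, 0, 0, 0, 0, 0, 0, 0, 0, 0])

```text
clock: 34.7
position: [435.1, -248.8, 171.2]
tool_rot: [0.0, 0.728, 0.686, 0.0]
force: [-0.3, -0.8, -0.5]
grip_width: 93.1
grasp_force: 0.0
```

```bash
python3 - <<'E'
from h import *
go(436,-247.5,146)
f=grab('wrist');W=wcloud(f)
H=cv2.cvtColor(f['frame'],cv2.COLOR_BGR2HSV)
red=((H[...,0]<6)|(H[...,0]>174))&(H[...,1]>150)
b=red&(abs(W[...,0]-430)<60)&(W[...,1]<-200)
P=W[b&(W[...,2]>139)&(W[...,2]<150)];print(len(P),np.percentile(P,[1,50,99],axis=0).round(1).tolist(),np.polyfit(P[:,1],P[:,0],1))
E
```

```text
t 34.7 pos [ 435.1 -248.8  171.2] yaw y-axis -3.4 units [0.05 0.03 0.84] perrow10 [0.005 0.003 0.084]
1292 [[431.0, -287.1, 140.8], [437.4, -251.7, 143.4], [442.9, -227.2, 145.0]] [4.33378185e-02 4.48290119e+02]
```

Call:
step_arm(plan=[0, 0.08, 0.4, -0.2, 0, 0, 0, 0.44, 0, 0, 0, 0, 0, 0, 0, 0, 0, 0, 0, 0.5, 0, 0, 0, 0, 0.7, 0, 0, 0, 0, 0.9, 0, 0, 0, 0, 1, 0, 0, 0, 0, 1, 0, 0, 0, 0, 1, 0, 0, 0, 0, 1], newtons=55)

```text
clock: 36.0
position: [437.1, -248.8, 145.3]
tool_rot: [-0.0, 0.723, 0.691, -0.0]
force: [0.7, -0.7, -0.7]
grip_width: 27.2
grasp_force: 0.0
```

Call:
step_arm(plan=[0, 0, 0, 0, 1, 0, 0, 0, 0, 1])

```text
clock: 36.25
position: [437.1, -248.8, 145.3]
tool_rot: [-0.0, 0.723, 0.691, -0.0]
force: [-0.1, -0.5, -0.3]
grip_width: 9.2
grasp_force: 55.0
```

Call:
step_arm(plan=[0, 0, -0.2, 0, 1, 0, 0, -0.2, 0, 1, 0, 0, -0.2, 0, 1, 0, 0, -0.2, 0, 1, 0, 0, -0.2, 0, 1, 0, 0, -0.03, 0, 1, 0, 0, 0, 0, 1])

```text
clock: 37.12
position: [437.1, -248.8, 176.2]
tool_rot: [-0.0, 0.723, 0.691, 0.0]
force: [-0.1, 0.0, -1.5]
grip_width: 9.4
grasp_force: 55.0
```

```bash
python3 - <<'E'
from h import *
go(365,-247,178)
f=grab('scene');W=cloud(f)
cv2.imwrite('pics/s7.png',cv2.resize(f['frame'][230:370,360:520],None,fx=4,fy=4,interpolation=cv2.INTER_CUBIC))
H=cv2.cvtColor(f['frame'],cv2.COLOR_BGR2HSV)
red=((H[...,0]<6)|(H[...,0]>174))&(H[...,1]>150)&(abs(W[...,0]-430)<60)&(W[...,1]<-200)
P=W[red];
for a in range(-400,-220,20):
    s=P[(P[:,1]>=a)&(P[:,1]<a+20)]
    if len(s)>5: print(a,s[:,2].min().round(),s[:,2].max().round())
E
```

```text
t 37.1 pos [ 437.1 -248.8  176.2] yaw y-axis -2.6 units [-0.05 -2.4  -0.06] perrow10 [-0.005 -0.24  -0.006]
-400 127.0 174.0
-380 84.0 177.0
-360 82.0 176.0
-340 81.0 176.0
-320 84.0 176.0
-300 85.0 175.0
-280 85.0 177.0
-260 86.0 175.0
```

View pics/s7.png

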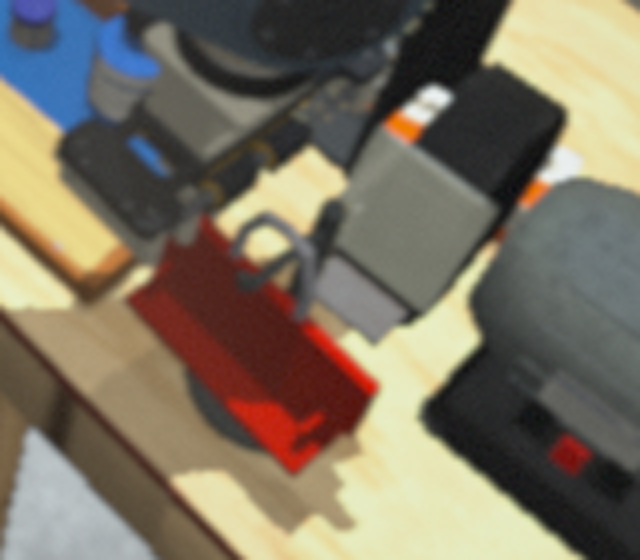

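Call:
step_arm(plan=[0, -0.3, 0, 0, 1, 0, -0.3, 0, 0, 1, 0, -0.3, 0, 0, 1, 0, -0.3, 0, 0, 1, 0, -0.3, 0, 0, 1, 0, -0.3, 0, 0, 1, 0, -0.3, 0, 0, 1, 0, -0.3, 0, 0, 1, 0, -0.3, 0, 0, 1, 0, 0, 0, 0, 1])

```text
clock: 38.42
position: [355.7, -245.2, 176.3]
tool_rot: [-0.0, 0.723, 0.691, -0.0]
force: [1.0, -1.1, -1.1]
grip_width: 9.5
grasp_force: 55.0
```

Call:
step_arm(plan=[0, 0, -0.7, 0, 1, 0, 0, -0.7, 0, 1, 0, 0, -0.7, 0, 1, 0, 0, -0.7, 0, 1, 0.5, 0, 0, 0, 1, 0.9, 0, 0, 0, 1, 0.9, 0, 0, 0, 1, 0.9, 0, 0, 0, 1, 0.9, 0, 0, 0, 1, 0.9, 0, 0, 0, 1])

```text
clock: 39.67
position: [362.4, -93.6, 259.2]
tool_rot: [-0.001, 0.723, 0.691, -0.0]
force: [0.7, 0.1, -1.3]
grip_width: 9.3
grasp_force: 55.0
```

Call:
step_arm(plan=[0.9, 0, 0, 0, 1, 0.9, 0, 0, 0, 1, 0.9, 0, 0, 0, 1, 0.9, 0, 0, 0, 1, 0.9, 0, 0, 0, 1, 0.9, 0, 0, 0, 1, 0.9, 0, 0, 0, 1, 0.9, 0, 0, 0, 1, 0.9, 0, 0, 0, 1, 0.9, 0, 0, 0, 1])

```text
clock: 40.92
position: [374.0, 175.7, 259.2]
tool_rot: [-0.0, 0.723, 0.691, -0.001]
force: [0.6, 0.3, -1.7]
grip_width: 9.5
grasp_force: 55.0
```

Call:
step_arm(plan=[0.9, 0, 0, 0, 1, 0.9, 0, 0, 0, 1, 0.9, 0, 0, 0, 1, 0.9, 0, 0, 0, 1, 0.9, 0, 0, 0, 1, 0.6, 0, 0, 0, 1, 0.3, 0, 0, 0, 1, 0, 0, 0, 0, 1])

```text
clock: 41.92
position: [382.0, 336.2, 259.9]
tool_rot: [0.0, 0.723, 0.691, -0.0]
force: [-0.1, -0.5, -1.3]
grip_width: 9.4
grasp_force: 55.0
```

Call:
step_arm(plan=[0, 0, 0, -1, 1, 0, 0, 0, -1, 1, 0, 0, 0, -1, 1, 0, 0, 0, -1, 1, 0, 0, 0, -1, 1, 0, 0, 0, -1, 1, 0, 0, 0, -1, 1, 0, 0, 0, -1, 1, 0, 0, 0, -1, 1, 0, 0, 0, -1, 1])

```text
clock: 43.18
position: [382.3, 335.4, 260.2]
tool_rot: [0.0, 0.442, 0.897, -0.0]
force: [0.4, -0.0, -2.0]
grip_width: 9.6
grasp_force: 55.0
```

Call:
step_arm(plan=[0, 0, 0, -1, 1, 0, 0, 0, -1, 1, 0, 0, 0, -1, 1, 0, 0, 0, -1, 1, 0, 0, 0, -1, 1, 0, 0, 0, -1, 1, 0, 0, 0, -1, 1, 0, 0, 0, -1, 1, 0, 0, 0, -1, 1, 0, 0, 0, -1, 1])

```text
clock: 44.42
position: [382.2, 335.4, 260.2]
tool_rot: [-0.0, 0.109, 0.994, -0.0]
force: [0.6, 0.0, -1.7]
grip_width: 9.6
grasp_force: 55.0
```

Call:
step_arm(plan=[0, 0, 0, -1, 1, 0, 0, 0, -1, 1, 0, 0, 0, -1, 1, 0, 0, 0, -0.75, 1, 0, 0, 0, 0, 1])

```text
clock: 45.05
position: [382.2, 335.5, 260.2]
tool_rot: [-0.0, -0.021, 1.0, -0.0]
force: [-0.3, 0.4, -1.6]
grip_width: 9.3
grasp_force: 55.0
```

```bash
python3 - <<'E'
from h import *
go(435.3,395.1,259)
f=grab('wrist');W=wcloud(f);cv2.imwrite('pics/w8.png',f['frame'])
H=cv2.cvtColor(f['frame'],cv2.COLOR_BGR2HSV)
y=(H[...,0]>24)&(H[...,0]<34)&(H[...,1]>170)&(abs(W[...,2]-6)<6)&(W[...,0]<620)&(W[...,1]<480)
P=W[y];print(len(P),cv2.minAreaRect(P[:,:2].astype('float32')),np.percentile(P,[1,50,99],axis=0).round().tolist())
red=((H[...,0]<6)|(H[...,0]>174))&(H[...,1]>150)&(W[...,2]>80)&(W[...,0]>350)
P=W[red];print(len(P));e=P[(P[:,2]>245)&(P[:,2]<268)];
if len(e): print(np.percentile(e,[1,50,99],axis=0).round().tolist(),np.polyfit(e[:,0],e[:,1],1))
f=grab('scene');W=cloud(f)
H=cv2.cvtColor(f['frame'],cv2.COLOR_BGR2HSV)
red=((H[...,0]<6)|(H[...,0]>174))&(H[...,1]>150)&(W[...,2]>80)&(W[...,0]>350)
P=W[red];print(len(P),np.percentile(P,[1,50,99],axis=0).round().tolist())
bot('scene')
E
```

```text
t 45.0 pos [382.2 335.5 260.2] yaw y-axis 92.4 units [-1.85  1.91  0.04] perrow10 [-0.185  0.191  0.004]Traceback (most recent call last):
  File "<stdin>", line 6, in <module>
    return _quantile_unchecked(
        a, q, axis, out, overwrite_input, method, keepdims, weights)
    return _ureduce(a,
                    func=_quantile_ureduce_func,
    ...<5 lines>...
                    overwrite_input=overwrite_input,
                    method=method)
    r = func(a, **kwargs)
    result = _quantile(arr,
                       quantiles=q,
    ...<2 lines>...
                       out=out,
                       weights=wgt)
    slices_having_nans = np.isnan(arr[-1, ...])
                                  ~~~^^^^^^^^^
IndexError: index -1 is out of bounds for axis 0 with size 0
```

View pics/w8.png

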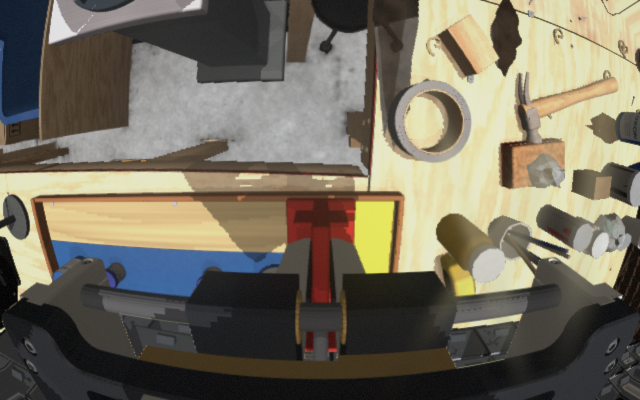

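Call:
step_arm(plan=[-0.4, 0.4, 0, 0, 1, -0.4, 0.4, 0, 0, 1, -0.4, 0.4, 0, 0, 1, -0.4, 0.4, 0, 0, 1, -0.25, 0.31, 0, 0, 1, 0, 0, 0, 0, 1])

```text
clock: 45.85
position: [435.4, 395.9, 260.0]
tool_rot: [-0.0, -0.021, 1.0, -0.0]
force: [0.3, -0.3, -1.1]
grip_width: 9.5
grasp_force: 55.0
```

```bash
python3 - <<'E'
from h import *
go(435.3,395.1,110)
f=grab('wrist');W=wcloud(f)
def rot(P):
    a=np.radians(2.37);x=P[:,0]-511;y=P[:,1]-128
    return np.stack([np.cos(a)*x+np.sin(a)*y,-np.sin(a)*x+np.cos(a)*y,P[:,2]],1)
B,G,R=[f['frame'][...,i].astype(int) for i in range(3)]
y=(G-B>110)&(R-B>110)&(abs(W[...,2]-6)<8)
P=rot(W[y]);
if len(P): print('yel',len(P),np.percentile(P,[1,50,99],axis=0).round(1).tolist())
red=(R-G>80)&(R-B>80)&(W[...,2]>150)&(W[...,0]>300)&(W[...,1]>300)
P=rot(W[red]);
for a,b in [(150,166),(166,180),(250,266)]:
    s=P[(P[:,2]>=a)&(P[:,2]<b)]
    if len(s)>10: print('red',a,len(s),np.percentile(s,[1,50,99],axis=0).round(1).tolist())
# lips (relative z 20-36)
L=rot(W.reshape(-1,3));L=L[~np.isnan(L[:,0])]
s=L[(abs(L[:,2]-30)<6)&(abs(L[:,0]+96)<14)&(abs(L[:,1]-260)<150)];print('front lip',len(s),np.percentile(s[:,0],[3,50,97]) if len(s) else 0)
s=L[(abs(L[:,2]-30)<6)&(abs(L[:,1]-321)<14)&(abs(L[:,0])<80)];print('left lip',len(s),np.percentile(s[:,1],[3,50,97])if len(s) else 0)
f=grab('scene');W=cloud(f);bot('scene')
L=rot(W.reshape(-1,3));L=L[~np.isnan(L[:,0])]
s=L[(abs(L[:,2]-32)<5)&(abs(L[:,0]+96)<14)&(abs(L[:,1]-100)<200)];print('front lip',len(s),np.percentile(s[:,0],[3,50,97]) if len(s) else 0)
s=L[(abs(L[:,2]-32)<5)&(abs(L[:,1]-321)<14)&(abs(L[:,0])<80)];print('left lip',len(s),np.percentile(s[:,1],[3,50,97])if len(s) else 0)
E
```

```text
t 45.9 pos [435.4 395.9 260. ] yaw y-axis 92.4 units [ 0.   -0.03  5.  ] perrow10 [ 0.    -0.003  0.5  ]
yel 1109 [[-85.2, 234.5, 5.2], [-73.2, 278.0, 7.1], [-36.3, 311.3, 8.9]]
red 166 361 [[-69.8, 244.8, 171.9], [-52.4, 289.4, 173.3], [15.3, 298.1, 174.8]]
red 250 128 [[-47.7, 267.5, 257.2], [-43.8, 271.0, 258.2], [-39.1, 273.8, 259.3]]
front lip 960 [-96.51136176 -93.00707504 -88.18781675]
left lip 466 [315.8261828  319.40054527 323.01854802]
bottle_a 0.94 451 [532. 266.  72.] [512. 249.  12.] [561. 292. 128.]
bottle_a 0.78 581 [ 553. -110.   74.] [ 536. -129.   13.] [583. -82. 127.]
jar_a 0.5 135 [549. -17.  41.] [538. -27.  11.] [570.  -0.  47.]
front lip 60 [-99.76800044 -96.22732053 -92.84232655]
left lip 21 [313.34911949 319.54148246 321.86276384]
```

Call:
step_arm(plan=[0.06, -0.07, 0.6, 0, 1, 0, 0, 0.8, 0, 1, 0, 0, 0.8, 0, 1, 0, 0, 0.8, 0, 1, 0, 0, 0.8, 0, 1, 0, 0, 0.6, 0, 1, 0, 0, 0.3, 0, 1, 0, 0, 0.2, 0, 1, 0, 0, 0.1, 0, 1, 0, 0, 0, 0, 1])

```text
clock: 47.35
position: [433.7, 393.8, 110.5]
tool_rot: [0.0, -0.021, 1.0, 0.0]
force: [-0.2, -0.4, -1.5]
grip_width: 9.6
grasp_force: 55.0
```

Call:
step_arm(plan=[0, 0, 0.1, 0, 1, 0, 0, 0, 0, 1])

```text
clock: 47.6
position: [433.5, 393.6, 107.2]
tool_rot: [-0.0, -0.021, 1.0, -0.0]
force: [-0.2, 0.1, -1.7]
grip_width: 9.5
grasp_force: 55.0
```

Call:
step_arm(plan=[0, 0, 0.07, 0, 1, 0, 0, 0.06, 0, 1, 0, 0, 0, 0, 1])

```text
clock: 47.98
position: [433.6, 393.7, 103.3]
tool_rot: [0.0, -0.021, 1.0, 0.0]
force: [-0.3, -1.2, -1.2]
grip_width: 9.8
grasp_force: 55.0
```

Call:
step_arm(plan=[0, 0, 0.05, 0, 1, 0, 0, 0, 0, 1])

```text
clock: 48.22
position: [433.7, 393.8, 103.2]
tool_rot: [0.0, -0.021, 1.0, 0.0]
force: [-5.1, -3.1, 14.5]
grip_width: 9.6
grasp_force: 55.0
```

Call:
step_arm(plan=[0, 0, -0.02, 0, 1, 0, 0, 0, 0, 0.8, 0, 0, 0, 0, 0.7, 0, 0, 0, 0, 0.5, 0, 0, 0, 0, 0.5, 0, 0, -0.6, 0, 0.5, 0, 0, -1, 0, 0.5, 0, 0, -1, 0, 0.5, 0, 0, -1, 0, 0.4, 0, 0, -1, 0, 0.3], newtons=10)

```text
clock: 49.48
position: [433.6, 393.7, 242.9]
tool_rot: [0.001, -0.021, 1.0, 0.0]
force: [0.3, 0.3, -0.0]
grip_width: 61.3
grasp_force: 0.0
```

Call:
step_arm(plan=[1, 0, -0.5, 0, 0, 1, 0, 0, 0, 0, 1, 0, 0, 0, 0, 0, 0, 0, 0, 0])

```text
clock: 49.98
position: [342.5, 389.9, 256.9]
tool_rot: [0.0, -0.022, 1.0, 0.0]
force: [1.2, 0.5, -0.8]
grip_width: 92.4
grasp_force: 0.0
```

```bash
cat > chk.py <<'E'
from h import *
import sys
def rot(P):
    a=np.radians(2.37);x=P[:,0]-511;y=P[:,1]-128
    return np.stack([np.cos(a)*x+np.sin(a)*y,-np.sin(a)*x+np.cos(a)*y,P[:,2]],1)
go(0,0,0)
for c in ['scene','wrist','top']:
    f=grab(c);W=cloud(f) if c!='wrist' else wcloud(f)
    cv2.imwrite(f'pics/{sys.argv[1]}_{c}.png',f['frame'])
    for q in ['bottle_a','jar_a','end_stop']:
        for cf,P in pts(c,q,W,.3):
            P=rot(P);print(c,q,round(cf,2),len(P),np.percentile(P,[2,50,98],axis=0).round().tolist())
            if q=='end_stop':
                e=P[(P[:,2]>92)&(P[:,2]<106)]
                if len(e)>10: print('  edge',np.polyfit(e[:,0],e[:,1],1).round(3),np.percentile(e,[1,99],axis=0).round().tolist())
                e=P[(P[:,2]>10)&(P[:,2]<24)]
                if len(e)>10: print('  foot',np.percentile(e,[1,99],axis=0).round().tolist())
E
python3 chk.py c1; python3 -c "
import cv2
a=cv2.imread('pics/c1_scene.png')[120:330,220:440];cv2.imwrite('pics/c1c.png',cv2.resize(a,None,fx=2.8,fy=2.8,interpolation=2))"
```

```text
t 50.0 pos [342.5 389.9 256.9] yaw y-axis 92.5 units [ 11.98 -12.49   8.54] perrow10 [ 1.198 -1.249  0.854]
scene bottle_a 0.95 397 [[8.0, 120.0, 15.0], [26.0, 135.0, 71.0], [55.0, 156.0, 126.0]]
scene bottle_a 0.76 554 [[16.0, -259.0, 13.0], [33.0, -240.0, 74.0], [61.0, -213.0, 127.0]]
scene jar_a 0.62 105 [[22.0, -157.0, 14.0], [32.0, -147.0, 42.0], [48.0, -130.0, 49.0]]
scene jar_a 0.46 102 [[16.0, 32.0, 12.0], [27.0, 40.0, 39.0], [42.0, 56.0, 48.0]]
scene end_stop 0.6 1041 [[-85.0, 241.0, 8.0], [-16.0, 265.0, 48.0], [64.0, 274.0, 102.0]]
  edge [-2.0000e-03  2.6643e+02] [[-88.0, 262.0, 92.0], [64.0, 272.0, 106.0]]
  foot [[-80.0, 240.0, 10.0], [53.0, 290.0, 24.0]]
scene end_stop 0.35 1317 [[-102.0, -478.0, 8.0], [-59.0, -437.0, 13.0], [-13.0, -394.0, 208.0]]
  edge [  -1.038 -496.593] [[-62.0, -441.0, 93.0], [-53.0, -429.0, 105.0]]
  foot [[-100.0, -480.0, 10.0], [-10.0, -391.0, 17.0]]
wrist bottle_a 0.65 1022 [[10.0, 139.0, 16.0], [28.0, 156.0, 101.0], [58.0, 174.0, 128.0]]
wrist bottle_a 0.43 63 [[4.0, 394.0, 19.0], [8.0, 396.0, 41.0], [20.0, 399.0, 52.0]]
wrist end_stop 0.61 2954 [[-88.0, 243.0, 14.0], [-38.0, 269.0, 17.0], [35.0, 296.0, 158.0]]
  edge [-1.50000e-02  2.67715e+02] [[-88.0, 263.0, 93.0], [67.0, 274.0, 105.0]]
  foot [[-78.0, 242.0, 13.0], [35.0, 297.0, 21.0]]
top bottle_a 0.56 176 [[20.0, -255.0, 29.0], [36.0, -223.0, 78.0], [55.0, -202.0, 129.0]]
top jar_a 0.39 38 [[24.0, -154.0, 37.0], [34.0, -142.0, 44.0], [48.0, -127.0, 51.0]]
top end_stop 0.56 209 [[-186.0, 241.0, 5.0], [-71.0, 266.0, 19.0], [-29.0, 293.0, 340.0]]
  edge [1.07000e-01 2.77301e+02] [[-90.0, 264.0, 98.0], [-59.0, 273.0, 104.0]]
  foot [[-81.0, 240.0, 10.0], [-27.0, 294.0, 24.0]]
```

View pics/c1c.png

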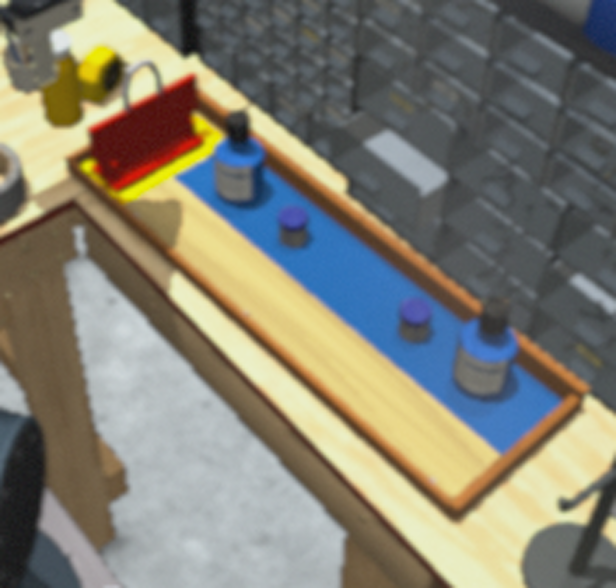

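All of it matches the goal: both bottles and both jars stand on the stripe, and the red stop is on the yellow patch (picture px ~(145,150)). I'm handing in now.

```bash
python3 -c "
from h import *
print(ticket.hand_in())"
```

```text
the job is handed in; nothing more can be done
None
```

The job is handed in at about 50 s of robot time: both toppled bottles stand on the stripe with the two jars, the red end stop stands square on the yellow patch, and the tape measure was not touched; the judge's verdict was not shown.

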